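# Find the loose manifold bolt and hold its cap open

### The job

One of the three bolts on the pressure-test manifold has worked loose: with the fingertips, tap each bolt gently from above in turn, starting next to the pressure gauge and working away from it, and watch which one sinks. Then lift the hinged cap directly behind that loose bolt by its tongue and hold it well past halfway open (about 60 degrees) for the fitter; the job finishes while you are still holding it, because it springs shut if let go. Leave the other two caps shut and do not disturb the other things lying about.

Things in the scene. Friction and masses are not known exactly. Their poses are not given: they have to be found in the camera images.
- manifold: grey steel test manifold fixed on the table, upright. Origin: centre of underside; x points from bolts to cap tongues, away from the robot; y along the row: stations 1, 2, 3 at y +90, 0, -90 mm. Bolt deck: top 50 mm high, x -95 to -35, y -140 to 140 mm; port block behind it: top 45 mm high, x -35 to 45 mm.
- gauge (a point): centre of the face of the round pressure gauge (62 mm wide, face up, 72 mm above the table) at the manifold's +y end, next to bolt 1; at x -65, y +176 mm in the manifold.
- bolt_1_top (a point): centre of the flat top of bolt 1, next to the pressure gauge: upright plain steel hex head about 23 mm wide, 16 mm proud of the deck (top 66 mm above the table), at x -65 mm in the manifold. Moves with the bolt.
- bolt_1 (a joint): how far bolt 1 has sunk, m; 0 at the start. The one loose bolt is held up only by seal friction (3 N): pushed harder (6 to 10 N is ample) it sinks 8 mm to a stop and stays sunk. A tight bolt gives less than 2 mm. Which one is loose changes and cannot be seen beforehand.
- cap_1_grip (a point): grip point on the tongue of cap 1 (the cap of bolt 1): a bar 12 mm wide, 12 mm high, 46 mm long sticking out of the cap's free edge with open air under it; shut, it is level, its centre line 53 mm above the table. 105 mm from the hinge, 17 mm short of the tongue's end, x +75 mm in the manifold. Site x runs along the tongue, y along the hinge. Pinch it across y from above or lift it from beneath.
- cap_1_hinge (a point): middle of the hinge line of cap 1 (along the manifold's y), on the cap's side nearest the robot, 53 mm above the table, at x -30 mm in the manifold.
- cap_1 (a joint): opening of cap 1, rad: 0 shut, 1.57 upright. An aluminium plate 72 x 58 x 7 mm on the port block directly behind bolt 1 (farther from the robot); its tongue swings up and back towards the robot. A light spring and its weight (1 to 3 N at the tongue) close it from any angle when let go.
- bolt_2_top (a point): centre of the flat top of bolt 2, in the middle: upright plain steel hex head about 23 mm wide, 16 mm proud of the deck (top 66 mm above the table), at x -65 mm in the manifold. Moves with the bolt.
- bolt_2 (a joint): how far bolt 2 has sunk, m; 0 at the start. The one loose bolt is held up only by seal friction (3 N): pushed harder (6 to 10 N is ample) it sinks 8 mm to a stop and stays sunk. A tight bolt gives less than 2 mm. Which one is loose changes and cannot be seen beforehand.
- cap_2_grip (a point): grip point on the tongue of cap 2 (the cap of bolt 2): a bar 12 mm wide, 12 mm high, 46 mm long sticking out of the cap's free edge with open air under it; shut, it is level, its centre line 53 mm above the table. 105 mm from the hinge, 17 mm short of the tongue's end, x +75 mm in the manifold. Site x runs along the tongue, y along the hinge. Pinch it across y from above or lift it from beneath.
- cap_2_hinge (a point): middle of the hinge line of cap 2 (along the manifold's y), on the cap's side nearest the robot, 53 mm above the table, at x -30 mm in the manifold.
- cap_2 (a joint): opening of cap 2, rad: 0 shut, 1.57 upright. An aluminium plate 72 x 58 x 7 mm on the port block directly behind bolt 2 (farther from the robot); its tongue swings up and back towards the robot. A light spring and its weight (1 to 3 N at the tongue) close it from any angle when let go.
- bolt_3_top (a point): centre of the flat top of bolt 3, farthest from the pressure gauge: upright plain steel hex head about 23 mm wide, 16 mm proud of the deck (top 66 mm above the table), at x -65 mm in the manifold. Moves with the bolt.
- bolt_3 (a joint): how far bolt 3 has sunk, m; 0 at the start. The one loose bolt is held up only by seal friction (3 N): pushed harder (6 to 10 N is ample) it sinks 8 mm to a stop and stays sunk. A tight bolt gives less than 2 mm. Which one is loose changes and cannot be seen beforehand.
- cap_3_grip (a point): grip point on the tongue of cap 3 (the cap of bolt 3): a bar 12 mm wide, 12 mm high, 46 mm long sticking out of the cap's free edge with open air under it; shut, it is level, its centre line 53 mm above the table. 105 mm from the hinge, 17 mm short of the tongue's end, x +75 mm in the manifold. Site x runs along the tongue, y along the hinge. Pinch it across y from above or lift it from beneath.
- cap_3_hinge (a point): middle of the hinge line of cap 3 (along the manifold's y), on the cap's side nearest the robot, 53 mm above the table, at x -30 mm in the manifold.
- cap_3 (a joint): opening of cap 3, rad: 0 shut, 1.57 upright. An aluminium plate 72 x 58 x 7 mm on the port block directly behind bolt 3 (farther from the robot); its tongue swings up and back towards the robot. A light spring and its weight (1 to 3 N at the tongue) close it from any angle when let go.
- plug_gauge: taper plug gauge, nickel-plated, standing on its 34 mm handle, 118 mm high; origin under its centre. Bystander.
- seal_ring_1: orange rubber seal ring, 30 mm outside, 6 mm thick, lying on the manifold's bolt deck between two bolts; origin centre of underside. Bystander.
- seal_ring_2: orange rubber seal ring, 48 mm outside, 7 mm thick, lying on the table before the manifold; origin centre of underside. Bystander.
- caliper: black dial caliper lying flat, 210 mm long along its x, 17 mm high; origin under its bar. Bystander.
- flashlight: red flashlight lying along its x, 135 mm long, 38 mm high, on the table beyond the cap tongues; origin centre of underside. Bystander.
- wrench: steel wrench lying flat, 180 mm along its x. Bystander.
- grease_tin: metal tin, 64 mm wide, 60 mm high; origin centre of underside. Bystander.

How it is judged:
By the outcome, as a careful person would: the job done as asked, in the order asked, and still so for the second after the job is handed in, while the arm keeps its last pose, push and grip.
It also fails if it takes over 48 s, if anything falls off the work surface, if the arm or the gripper's body presses on something with over 40 N, if the wrist force passes 120 N, or if a joint passes its speed limit or range.

### The arm

A 6-joint arm with a two-finger parallel gripper is mounted at the origin on the work surface. World frame = base frame: x ahead of the robot, y to its left, z up, the work surface at z = 0. Lengths are in m, angles in rad, forces in N, time in s.
With the tool pointing down it reaches from about 0.35 to 0.975 m from the base axis. Payload 4.9 kg.
Tool frame: the origin (TCP) lies at the very end of the fingers, on their centre line; the grasp point (between the pads) lies 19 mm behind it (ctrl.grip_point_offset is the distance from the TCP to the grasp point, in m); z points along the fingers, y is the line along which they close (so a half turn about z gives the same grasp; the last joint's range is limited). The gripper opens to 85 mm and grips with 20 to 120 N. Pads are 22 mm wide; open, the fingers measure 114 mm over their backs; the gripper's body (76 mm by 85 mm) begins 54 mm behind the grasp point. The pads swing forward as they close: fully open they stand 13 mm farther back than shut.
Start: joints at [1.201, 0.053, 1.613, -0, 1.476, -0.119], TCP at [0.155, 0.605, 0.231] pointing down, gripper open.
Joint ranges: [-3.01, 3.01], [-1.01, 2.22], [0.06, 2.58], [-1.02, 4.17], [0.09, 2.62], [-3.14, 3.14]. Speed limits (rad/s): [2.57, 2.57, 3.14, 3.14, 3.14, 3.14].

### API

Orientations are given as a rotation vector (axis times angle).
In Python, from station import ctrl gives the robot as it stands.
- The arm moves only by the tool send_rows, never from a script. Its argument "rows" is a list of rows, each a list of 3 entries, a list of its own where there are three numbers: the finger opening in cm, from 0 to 8.54, then the shift along the tool's x, y, z in cm, then the turn about the tool's z in degrees. A call has 1 to 10 rows; each row shifts and turns the commanded pose from where the row before left it, along the tool's axes as they then stand; what a row does not reach is not made up. A row lasts 1/8 s, in which the tool goes at most 62.5 mm and 10.7 degrees, less where a joint would pass 70% of its speed; a pose out of reach is approached as far as the arm can. A call with a gripper value outside its range is refused whole. The fingers move at their own pace and stop on an object; "newtons" is the grip in N (left out, the last holds). Time passes only in rows, so rows that do not move let the fingers close. It gives the time, the measured TCP pose, the force, the opening and the grip force at its end, in the units of the state.
- ctrl.get_obs(): the state, without advancing time (a new reading comes with each control period).
- ctrl.get_image(name): name is "scene" or "top" or "wrist"; returns a dict with "frame" (480x640x3 uint8, red, green, blue), "range_z" (480x640 float32, m along the optical axis (not along the pixel's ray), 0 where there is no reading), "fx", "fy", "cx", "cy" (pixels), "cam_to_world" (4x4, takes a point from camera to world coordinates). Camera axes: x right, y down, z forward; pixel columns grow to the right and rows downward; lengths in m; the calibration is good to about 2 mm. A picture is of the moment at which its call begins.
- ctrl.finish_job(): hands the job in; it is judged then, once.
The state is a dict: "t": time; "q": joint angles; "dq": joint speeds; "effort": joint torques, N m; "tool_pos": TCP position; "tool_rot": TCP orientation; "contact_force": force on the tool from outside, world axes, zero at the start; "wrist_torque": the same for the moment, N m; "opening": finger opening in m; "grip_force": force on a finger pad.
Only numpy, scipy, OpenCV 4.12 (cv2) and the standard library are available. Lean on these libraries where they do the work, as an engineer would, in place of code of your own. Each camera call takes 0.05 s, during which the arm holds its last target. There are 200 camera calls.

## Working session

There is one attempt and no reset: what is moved stays moved. The work goes in short steps, Python scripts to look and compute and a tool call to move; the robot and the scene stay as the last step left them, time stands still between calls to the robot, and variables do not carry over. Pictures are saved under pics/ and viewed, at most 10 in all, crops included, and the job is handed in when it is done.

Besides the shell and the picture viewer there is one more tool, called by a JSON object that holds its "op" and its "data". send_rows: Moves the arm, as the interface text tells. Its arguments: {"type":"object","properties":{"rows":{"type":"array","items":{"type":"array"}},"newtons":{"type":"number"}},"required":["rows"]}

```bash
mkdir -p pics; python3 - <<'E'
from station import ctrl
import cv2,numpy as np,pickle
o=ctrl.get_obs();print(o['t'],o['tool_pos'],o['tool_rot'],o['opening'],o['contact_force'],ctrl.grip_point_offset)
for n in("top","scene"):
    d=ctrl.get_image(n);pickle.dump(d,open(n+'.pkl','wb'));cv2.imwrite(f'pics/{n}0.png',d['frame'][:,:,::-1]);print(n,d['fx'],d['cam_to_world'])
E
```

```text
0.0 [0.15486821 0.6048604  0.23005114] [-3.92798239e-01 -3.11643007e+00  3.11381048e-03] 0.08546874389601568 [ 0.17753416  0.20913337 -0.16384433] 0.0187
top 624.478949032858 [[ 3.99559208e-03 -9.95879077e-01  9.06029771e-02  3.83177583e-01]
 [-9.99991578e-01 -4.06411483e-03 -5.71818969e-04  2.50236947e-03]
 [ 9.37683451e-04 -9.05999293e-02 -9.95886928e-01  1.72135998e+00]
 [ 0.00000000e+00  0.00000000e+00  0.00000000e+00  1.00000000e+00]]
scene 590.6913581684988 [[ 0.64123813  0.62637323 -0.44324963  1.21105047]
 [ 0.7673115  -0.52856056  0.3631209  -0.5496084 ]
 [-0.00683506 -0.57295751 -0.81955657  1.3139914 ]
 [ 0.          0.          0.          1.        ]]
```

View pics/top0.png

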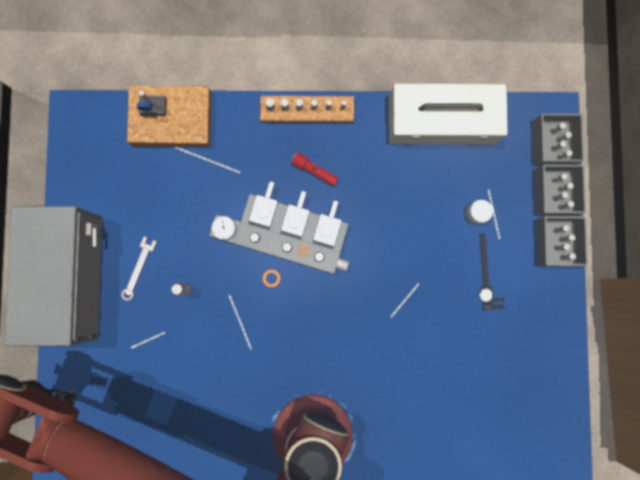

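View pics/scene0.png

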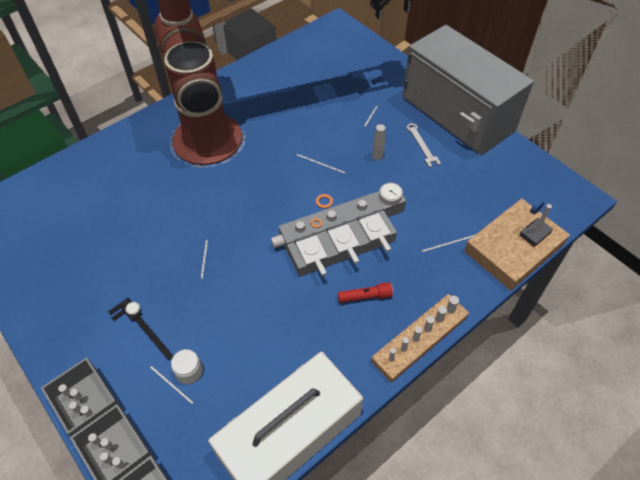

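The top view shows the gauge at (224,228), bolts 1–3 at about (255,238), (287,247) and (319,257), and tongues at (269,189), (302,199) and (334,208). The flashlight lies behind tongues 2 and 3 near (315,168). The scene view agrees. Next I refine these points.

```bash
cat > h.py <<'E'
import numpy as np,pickle,cv2
def ray(d,u,v,z):
    T=d['cam_to_world'];r=T[:3,:3]@np.array([(u-d['cx'])/d['fx'],(v-d['cy'])/d['fy'],1]);o=T[:3,3]
    return o+r*(z-o[2])/r[2]
def proj(d,p):
    T=d['cam_to_world'];c=T[:3,:3].T@(np.array(p)-T[:3,3]);return np.array([d['fx']*c[0]/c[2]+d['cx'],d['fy']*c[1]/c[2]+d['cy']])
def blob(d,u,v,r,thr,lo=None):
    u,v=int(round(u)),int(round(v));f=d['frame'][v-r:v+r+1,u-r:u+r+1].astype(int)
    g=f.min(2);m=(g>thr).astype(np.uint8)
    n,l,s,c=cv2.connectedComponentsWithStats(m)
    if n<2:return None
    k=1+np.argmax(s[1:,4]);return c[k]+[u-r,v-r],s[k,4]
E
python3 - <<'E'
from h import *
names=['gauge','b1','b2','b3']
L=np.array([[-65,176],[-65,90],[-65,0],[-65,-90]])/1e3
px={'top':[(224,228),(255,238),(287,247),(319,257)],'scene':[(391,192),(362,205),(331,215),(299,226)]}
for n in px:
    d=pickle.load(open(n+'.pkl','rb'));P=[]
    for i,(u,v) in enumerate(px[n]):
        c=blob(d,u,v,13 if i==0 else 6,150)
        P.append(ray(d,*c[0],.072 if i==0 else .066)[:2]);rz=d['range_z'][int(v),int(u)]
        print(n,names[i],c,P[-1], rz)
    P=np.array(P);a=L-L.mean(0);b=P-P.mean(0)
    yaw=np.arctan2((a[:,0]*b[:,1]-a[:,1]*b[:,0]).sum(),(a*b).sum());R=np.array([[np.cos(yaw),-np.sin(yaw)],[np.sin(yaw),np.cos(yaw)]])
    t=P.mean(0)-R@L.mean(0);print(n,'yaw',np.degrees(yaw),t,'res mm',(P-(L@R.T+t))*1e3)
    for i,y in enumerate([.09,0,-.09]):print(' grip',i+1,R@[.075,y]+t,proj(d,[*(R@[.075,y]+t),.059]))
    f=d['frame'].copy()
    x,y=(190,140) if n=='top' else (250,150)
    cv2.imwrite(f'c_{n}.png',cv2.resize(f[y:y+150,x:x+180],None,fx=4,fy=4,interpolation=cv2.INTER_CUBIC)[:,:,::-1])
im=[cv2.imread(f'c_{n}.png')[:, :720] for n in('top','scene')]
cv2.imwrite('pics/crops.png',cv2.resize(np.vstack(im),(480,800))[:600] if 0 else im[0])
cv2.imwrite('pics/crops2.png',im[1])
E
```

```text
top gauge (array([223.09414226, 227.19037657]), np.int32(478)) [0.55072142 0.23834943] 1.656598
top b1 (array([254.46428571, 237.77857143]), np.int32(140)) [0.52336366 0.15529277] 1.6572133
top b2 (array([286.83443709, 246.62251656]), np.int32(151)) [0.50013415 0.06900823] 1.6574975
top b3 (array([318.99354839, 256.83225806]), np.int32(155)) [ 0.47333269 -0.01651401] 1.6593307
top yaw -16.703196676500813 [0.56149919 0.05070871] res mm [[ 0.89479675  0.38487148]
 [-1.74536031 -0.30043569]
 [ 0.89238556 -0.38238812]
 [-0.04182201  0.29795233]]
 grip 1 [0.65920193 0.11535525] [270.1686117  187.76158394]
 grip 2 [0.63333467 0.02915267] [302.149889   197.41459565]
 grip 3 [ 0.60746742 -0.05704991] [334.21873414 207.09403825]
scene gauge (array([390.66774194, 191.32903226]), np.int32(310)) [0.55096311 0.23933011] 1.592674
scene b1 (array([361.87755102, 202.08163265]), np.int32(49)) [0.52482771 0.15849714] 1.5810691
scene b2 (array([331.21153846, 212.88461538]), np.int32(52)) [0.49938473 0.07209217] 1.5583134
scene b3 (array([299.70175439, 223.89473684]), np.int32(57)) [ 0.47367829 -0.01425344] 1.5399133
scene yaw -16.89086922344306 [0.56162517 0.05292893] res mm [[ 0.3970911  -0.89189619]
 [-0.75103368  0.5650927 ]
 [-0.04454471  0.27751388]
 [ 0.3984873   0.04928961]]
 grip 1 [0.65953913 0.11725509] [385.13343383 243.52847017]
 grip 2 [0.63338966 0.0311377 ] [353.26472153 255.14639792]
 grip 3 [ 0.60724019 -0.05497969] [320.54604108 267.07418659]
```

View pics/crops.png

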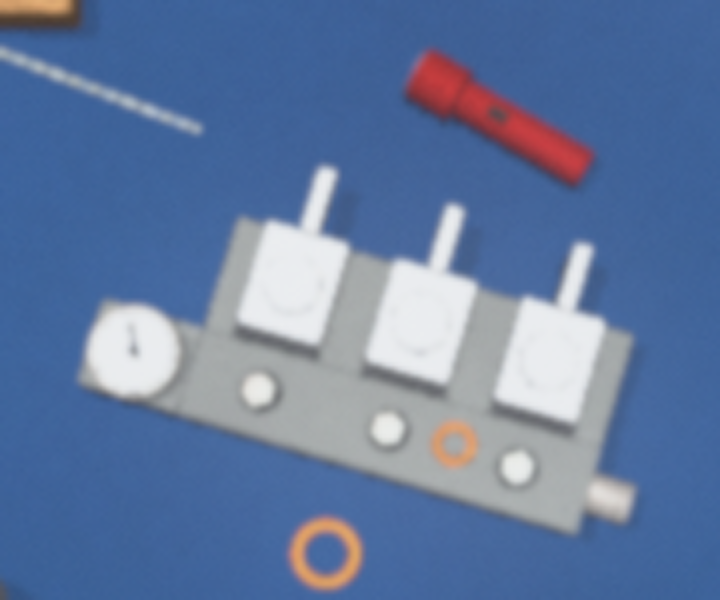

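The crop confirms it: bolts in line, ring 1 between bolts 2 and 3, and the computed tongue points lie on the tongues. The two views agree to about 2 mm. Manifold yaw is −16.8°, origin (0.5616, 0.0518). I'll close the fingers and move above bolt 1.

{"op": "send_rows", "data": {"rows": [[0, [0, 0, 0], 2.4], [0, [-5, -3.3, 0], 0], [0, [-5, -3.3, 0], 0], [0, [-5, -3.3, 0], 0], [0, [-5, -3.3, 0], 0], [0, [-5, -3.3, 0], 0], [0, [-5, -3.3, 0], 0], [0, [-5, -3.3, 0], 0], [0, [-5, -3.3, 0], 0], [0, [-5, -3.3, 0], 0]], "newtons": 40}}

```text
t: 1.35
tool_pos: [0.501, 0.1895, 0.2309]
tool_rot: [-0.458, -3.108, -0.0]
contact_force: [0.0, 0.5, -0.1]
opening: -0.0003
grip_force: 0.0
```

```bash
cat >> h.py <<'E'
YAW=np.radians(-16.8);T0=np.array([.5616,.0518]);RM=np.array([[np.cos(YAW),-np.sin(YAW)],[np.sin(YAW),np.cos(YAW)]])
def W(x,y,z):return np.array([*(RM@[x,y]+T0),z])
def shift(o,p):
    from scipy.spatial.transform import Rotation as Ro
    R=Ro.from_rotvec(o['tool_rot']).as_matrix();return R.T@(np.array(p)-o['tool_pos'])*100,R
def st(p):
    from station import ctrl
    o=ctrl.get_obs();s,R=shift(o,p);m=RM.T@(o['tool_pos'][:2]-T0)
    print('t',o['t'],'man mm',np.round(m*1e3,1),'z',round(o['tool_pos'][2]*1e3,1),'shift cm',s.round(2),'yaw y',np.degrees(np.arctan2(R[1,1],R[0,1])).round(2),'F',np.round(o['contact_force'],2),o['opening'],'toolz',R[:,2].round(3))
E
python3 -c "
from h import *;st(W(-.065,.09,.075))"
```

```text
t 1.35 man mm [-97.8 114.3] z 230.9 shift cm [-3.29 -2.43 15.59] yaw y 73.22 F [ 0.04  0.51 -0.12] -0.00029897825871220935 toolz [-0.  0. -1.]
```

{"op": "send_rows", "data": {"rows": [[0, [-1.7, -1.2, 5], 0], [0, [-1.6, -1.2, 5], 0], [0, [0, 0, 4], 0], [0, [0, 0, 0.8], 0], [0, [0, 0, 0.4], 0], [0, [0, 0, 0], 0]]}}

```text
t: 2.1
tool_pos: [0.5261, 0.1592, 0.0812]
tool_rot: [0.457, 3.105, 0.001]
contact_force: [-0.4, 0.6, 1.1]
opening: -0.0001
grip_force: 0.0
```

```bash
python3 -c "
from h import *;st(W(-.065,.09,.068))
from station import ctrl
d=ctrl.get_image('wrist');cv2.imwrite('pics/w1.png',d['frame'][:,:,::-1])"
```

```text
t 2.1 man mm [-65.   92.6] z 81.2 shift cm [ 0.   -0.26  1.32] yaw y 73.26 F [-0.37  0.6   1.11] -5.0532040434761405e-05 toolz [ 0.003  0.    -1.   ]
```

View pics/w1.png

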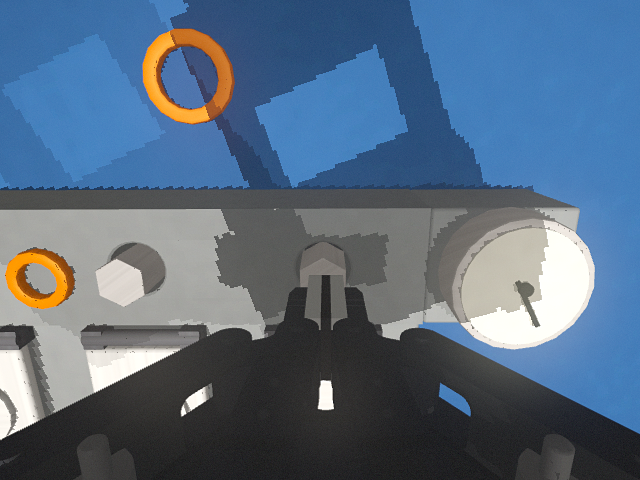

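The wrist view shows the closed tips at (325,280) directly over bolt 1 at (323,262), clear of the gauge and ring. I'll descend slowly.

{"op": "send_rows", "data": {"rows": [[0, [0, 0, 0.6], 0], [0, [0, -0.2, 0.5], 0], [0, [0, 0, 0.2], 0], [0, [0, 0, 0.1], 0], [0, [0, 0, 0.1], 0], [0, [0, 0, 0], 0]]}}

```text
t: 2.9
tool_pos: [0.5241, 0.1567, 0.0655]
tool_rot: [-0.458, -3.107, 0.001]
contact_force: [-5.1, -1.6, 8.4]
opening: -0.0001
grip_force: 4.3
```

{"op": "send_rows", "data": {"rows": [[0, [0, 0, 0.05], 0], [0, [0, 0, 0], 0]]}}

```text
t: 3.15
tool_pos: [0.5241, 0.1567, 0.0655]
tool_rot: [-0.457, -3.106, 0.001]
contact_force: [-7.1, -1.1, 11.7]
opening: -0.0003
grip_force: 5.6
```

Bolt 1 holds at 11.7 N with no sinking, so it is tight. On to bolt 2.

{"op": "send_rows", "data": {"rows": [[0, [0, 0, -1.5], 0], [0, [0, 0, -1], 0], [0, [0, -4.5, 0], 0], [0, [0, -4.5, 0], 0], [0, [0, 0, 0], 0], [0, [0, 0, 1], 0], [0, [0, 0, 0.6], 0], [0, [0, 0, 0], 0]]}}

```text
t: 4.15
tool_pos: [0.4977, 0.0714, 0.0716]
tool_rot: [-0.456, -3.106, 0.0]
contact_force: [0.0, -0.0, 0.2]
opening: -0.0001
grip_force: 0.0
```

```bash
python3 -c "
from h import *;st(W(-.065,0,.066))"
```

```text
t 4.15 man mm [-66.8   0.3] z 71.6 shift cm [-0.18 -0.03  0.56] yaw y 73.3 F [ 0.   -0.01  0.18] -9.466530940997109e-05 toolz [-0.002  0.    -1.   ]
```

{"op": "send_rows", "data": {"rows": [[0, [-0.1, 0, 0.3], 0], [0, [0, 0, 0.2], 0], [0, [0, 0, 0.1], 0], [0, [0, 0, 0.1], 0], [0, [0, 0, 0], 0]]}}

```text
t: 4.78
tool_pos: [0.4994, 0.0703, 0.0659]
tool_rot: [0.458, 3.108, 0.0]
contact_force: [-0.3, -0.5, -0.1]
opening: 0.0002
grip_force: 0.1
```

{"op": "send_rows", "data": {"rows": [[0, [0, 0, 0.1], 0], [0, [0, 0, 0.1], 0], [0, [0, 0, 0], 0]]}}

```text
t: 5.15
tool_pos: [0.4995, 0.0703, 0.0639]
tool_rot: [0.458, 3.108, -0.0]
contact_force: [-0.3, -0.2, 3.3]
opening: -0.0001
grip_force: 1.1
```

{"op": "send_rows", "data": {"rows": [[0, [0, 0, 0.1], 0], [0, [0, 0, 0.1], 0], [0, [0, 0, 0.1], 0], [0, [0, 0, 0.1], 0], [0, [0, 0, 0], 0]]}}

```text
t: 5.78
tool_pos: [0.4994, 0.0703, 0.0597]
tool_rot: [0.458, 3.108, -0.0]
contact_force: [-0.0, -0.5, 0.7]
opening: -0.0001
grip_force: 0.6
```

{"op": "send_rows", "data": {"rows": [[0, [0, 0, 0.1], 0], [0, [0, 0, 0.1], 0], [0, [0, 0, 0.1], 0], [0, [0, 0, 0], 0]]}}

```text
t: 6.28
tool_pos: [0.4995, 0.0703, 0.058]
tool_rot: [-0.458, -3.108, 0.0]
contact_force: [-4.7, -0.2, 9.8]
opening: -0.0003
grip_force: 4.7
```

Bolt 2 sank 8 mm to its stop, so it is the loose one. I'll still tap bolt 3, as the task asks for each in turn.

{"op": "send_rows", "data": {"rows": [[0, [0, 0, -1.5], 0], [0, [0, 0, -1.7], 0], [0, [0, -4.5, 0], 0], [0, [0, -4.5, 0], 0], [0, [0, 0, 0], 0], [0, [0, 0, 1], 0], [0, [0, 0, 0.6], 0], [0, [0, 0, 0], 0]]}}

```text
t: 7.28
tool_pos: [0.4727, -0.0149, 0.0716]
tool_rot: [-0.456, -3.106, -0.0]
contact_force: [0.3, 0.4, -0.0]
opening: -0.0001
grip_force: 0.0
```

```bash
python3 -c "
from h import *;st(W(-.065,-.09,.066))"
```

```text
t 7.275 man mm [-65.8 -89.6] z 71.6 shift cm [-0.08 -0.05  0.56] yaw y 73.31 F [ 0.26  0.44 -0.02] -9.132581035363375e-05 toolz [-0.002  0.001 -1.   ]
```

{"op": "send_rows", "data": {"rows": [[0, [0, 0, 0.3], 0], [0, [0, 0, 0.2], 0], [0, [0, 0, 0.1], 0], [0, [0, 0, 0.1], 0], [0, [0, 0, 0.1], 0], [0, [0, 0, 0], 0]]}}

```text
t: 8.02
tool_pos: [0.4735, -0.0159, 0.0655]
tool_rot: [-0.458, -3.108, -0.0]
contact_force: [-2.9, 0.4, 4.9]
opening: 0.0
grip_force: 2.6
```

{"op": "send_rows", "data": {"rows": [[0, [0, 0, 0.05], 0], [0, [0, 0, 0.05], 0], [0, [0, 0, 0], 0]]}}

```text
t: 8.4
tool_pos: [0.4736, -0.0158, 0.0654]
tool_rot: [-0.458, -3.107, 0.0]
contact_force: [-5.6, 0.8, 11.3]
opening: 0.0003
grip_force: 5.7
```

Bolt 3 is tight at 11.3 N, so bolt 2 and cap 2 are the pair. Next I rise, open partway and go above tongue 2.

{"op": "send_rows", "data": {"rows": [[0, [0, 0, -3], 0], [0, [0, 0, -5], 0], [4.5, [-4.8, 3, 0], 0], [4.5, [-4.8, 3, 0], 0], [4.5, [-4.7, 3, 0], 0], [4.5, [0, 0, 0], 0], [4.5, [0, 0, 0], 0]]}}

```text
t: 9.28
tool_pos: [0.6358, 0.0291, 0.143]
tool_rot: [-0.458, -3.107, 0.0]
contact_force: [0.3, 0.5, 0.1]
opening: 0.045
grip_force: 0.0
```

```bash
python3 -c "
from h import *;st(W(.078,0,.036))
from station import ctrl
d=ctrl.get_image('wrist');cv2.imwrite('pics/w2.png',d['frame'][:,:,::-1])
d=ctrl.get_image('scene');cv2.imwrite('pics/s2.png',cv2.resize(d['frame'][140:320,240:480],None,fx=3,fy=3)[:,:,::-1])"
```

```text
t 9.275 man mm [77.6 -0.3] z 143.0 shift cm [-0.05  0.03 10.7 ] yaw y 73.24 F [0.33 0.49 0.07] 0.044968647717527524 toolz [-0.001 -0.    -1.   ]
```

View pics/w2.png

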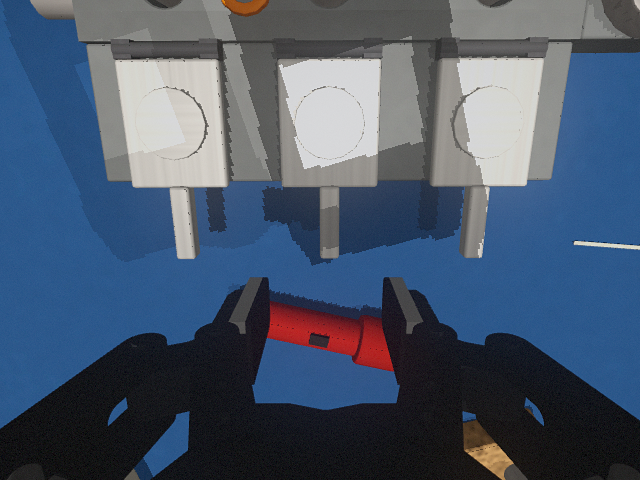

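The tongue at column 329 is centred between the pads (265–388), and the flashlight is about 60 mm farther out. I'll descend and pinch.

{"op": "send_rows", "data": {"rows": [[4.5, [0, 0, 4], 0], [4.5, [0, 0, 4], 0], [4.5, [0, 0, 2], 0], [4.5, [0, 0, 0.6], 0], [4.5, [0, 0, 0], 0], [0.8, [0, 0, 0], 0], [0.8, [0, 0, 0], 0], [0.8, [0, 0, 0], 0], [0.8, [0, 0, 0], 0]], "newtons": 25}}

```text
t: 10.5
tool_pos: [0.638, 0.0306, 0.0396]
tool_rot: [0.457, 3.104, 0.005]
contact_force: [2.3, 5.2, 1.3]
opening: 0.0114
grip_force: 30.9
```

Gripped (11 mm opening, 31 N). I'll follow the hinge arc with a 109 mm radius, in 4° steps.

{"op": "send_rows", "data": {"rows": [[0.8, [0.05, 0, -0.75], 0], [0.8, [0.05, 0, -0.75], 0], [0.8, [0.1, 0, -0.75], 0], [0.8, [0.2, 0, -0.75], 0], [0.8, [0.25, 0, -0.7], 0], [0.8, [0.25, 0, -0.7], 0], [0.8, [0.35, 0, -0.7], 0], [0.8, [0.35, 0, -0.65], 0], [0.8, [0, 0, 0], 0]]}}

```text
t: 11.62
tool_pos: [0.6206, 0.0357, 0.095]
tool_rot: [-0.457, -3.108, -0.005]
contact_force: [1.5, 5.6, -4.6]
opening: 0.0111
grip_force: 29.5
```

```bash
python3 -c "
from h import *;st(W(.0625,0,.097))
from station import ctrl
d=ctrl.get_image('scene');cv2.imwrite('pics/s3.png',cv2.resize(d['frame'][140:320,240:480],None,fx=3,fy=3)[:,:,::-1])"
```

```text
t 11.625 man mm [61.1  1.7] z 95.0 shift cm [-0.14 -0.17 -0.2 ] yaw y 73.28 F [ 1.53  5.6  -4.63] 0.01109825413651471 toolz [ 0.     0.003 -1.   ]
```

View pics/s3.png

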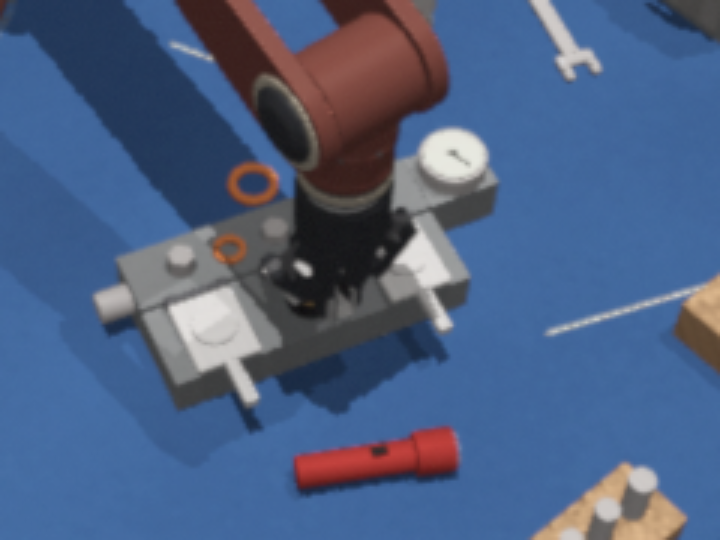

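The cap is lifting with the fingers, and caps 1 and 3, at (225,325) and (420,270), are shut. Continuing the arc to about 65°.

{"op": "send_rows", "data": {"rows": [[0.8, [0.45, 0, -0.65], 0], [0.8, [0.45, 0, -0.6], 0], [0.8, [0.5, 0, -0.55], 0], [0.8, [0.55, 0, -0.55], 0], [0.8, [0.6, 0, -0.5], 0], [0.8, [0.6, 0, -0.45], 0], [0.8, [0.65, 0, -0.4], 0], [0.8, [0.65, 0, -0.35], 0], [0.8, [0, 0, 0], 0], [0.8, [0, 0, 0], 0]]}}

```text
t: 12.92
tool_pos: [0.5781, 0.0483, 0.1351]
tool_rot: [0.457, 3.108, 0.005]
contact_force: [2.0, 5.3, -6.3]
opening: 0.0111
grip_force: 29.0
```

```bash
python3 -c "
from h import *;st(W(.018,0,.137))
from station import ctrl
d=ctrl.get_image('scene');e=ctrl.get_image('wrist')
cv2.imwrite('pics/s4.png',np.hstack([cv2.resize(d['frame'][170:290,270:430],(400,300)),cv2.resize(e['frame'],(400,300))])[:,:,::-1])"
```

```text
t 12.925 man mm [16.8  1.5] z 135.1 shift cm [-0.12 -0.15 -0.2 ] yaw y 73.28 F [ 2.04  5.34 -6.33] 0.011069260119491988 toolz [ 0.001  0.003 -1.   ]
```

View pics/s4.png

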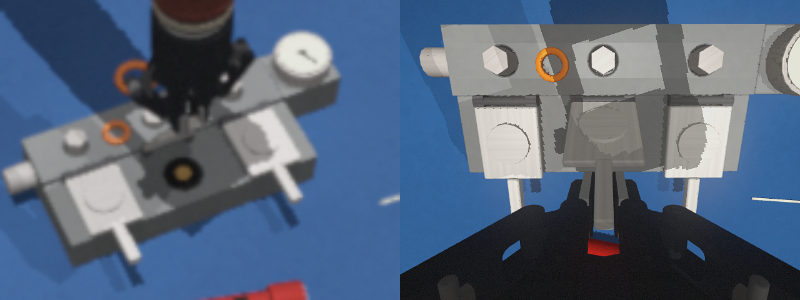

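The cap is open with its port exposed at (183,173), the tongue is between the pads, and the neighbouring caps are shut. The geometry gives about 64°. Force and pose are steady, so I'm handing in.

```bash
python3 -c "
from station import ctrl
print(ctrl.finish_job())"
```

```text
the job is handed in; nothing more can be done
None
```

I tapped bolts 1, 2 and 3 in order: bolt 2 was the loose one, sinking 8 mm to its stop, so I lifted cap 2 by its tongue and handed the job in at about 13 s still holding it at roughly 64° (worked out from the arm's position), with caps 1 and 3 shut.

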